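# Close and hold the gear cover of a thread winder

### The arm

A 7-joint arm with a two-finger parallel gripper is mounted at the origin on the work surface. World frame = base frame: x ahead of the robot, y to its left, z up, the work surface at z = 0. Lengths are in m, angles in rad, forces in N, time in s.
With the tool pointing down it reaches from about 0.35 to 0.9 m from the base axis. Payload 8.1 kg.
Tool frame: the origin (TCP) lies at the very end of the fingers, on their centre line; the grasp point (between the pads) lies 19 mm behind it (grasp_offset is the distance from the TCP to the grasp point, in m); z points along the fingers, y is the line along which they close (so a half turn about z gives the same grasp; the last joint's range is limited). The gripper opens to 92 mm and grips with 3 to 60 N. Pads are 19 mm wide; open, the fingers measure 130 mm over their backs; the gripper's body (75 mm by 190 mm) begins 47 mm behind the grasp point.
Start: joints at [-1.278, 0.434, 0.025, 1.573, -0.012, 1.134, -0.075], TCP at [0.241, 0.577, 0.227] pointing down, gripper open.
Joint ranges: [-2.62, 2.62], [-0.44, 2.09], [-1.27, 1.32], [0.08, 2.57], [-1.32, 4.46], [0.12, 2], [-2.74, 2.74]. Speed limits (rad/s): [2.22, 2.22, 3.01, 3.01, 3.14, 3.14, 3.14].

### API

Orientations are given as a rotation vector (axis times angle).
In Python, from cell import observe, get_image, camera_params, sign_off, silhouettes, grasp_offset gives the robot as it stands. The module is installed in compiled form; this text tells all that it offers.
- The arm moves only by the tool jog_arm, never from a script. Its argument "motion" is a list that holds one entry, the list of rows, each a list of 7 numbers: the shift along the tool's x, y, z in m, then the turn, a rotation vector about the tool's x, y, z in rad, then the closure, from -1 (fully open) to 1 (shut), so that 0 is half open. In form: [[[dx, dy, dz, wx, wy, wz, hand], ...]]. A call has 1 to 10 rows; each row is the pose to reach, as a shift and turn from the pose commanded when the call began, along the tool's axes at that moment; what a row does not reach only later rows make up. A row lasts 1/12 s, in which the tool goes at most 41.7 mm and 7.16 degrees, less where a joint would pass 70% of its speed; a pose out of reach is approached as far as the arm can. A call with a gripper value outside its range is refused whole. The fingers move at their own pace and stop on an object; "force" is the grip in N (left out, the last holds). Time passes only in rows, so rows that repeat a pose let the fingers close. It gives the time, the measured TCP pose, the force, the opening and the grip force at its end, in the units of the state.
- observe(): the state, without advancing time (a new reading comes with each control period).
- get_image(name): name is "scene" or "top"; returns the picture (480x640x3 uint8, red, green, blue); there is no depth.
- camera_params(name): a dict with "vertical_fov" (degrees; the focal length in pixels is half the picture's height over the tangent of half this angle, whatever the lens; pixels are square), "cx", "cy" (the principal point, pixels), "T" (4x4, takes a point from camera to world coordinates). Camera axes: x right, y down, z forward; pixel columns grow to the right and rows downward; lengths in m; the calibration is good to about 2 mm. A picture is of the moment at which its call begins. camera_params takes no time and is no camera call.
- sign_off(): hands the job in; it is judged then, once.
Trained networks look in the newest picture that a camera, given by its name, has taken for a name from the list of things; names that differ only in an ending like _2 or _b are one class to them, and where a whole thing is asked for, a point or a joint stands for the part that bears it (a point fixed in the world has none). Each returns a list of dicts, best first, with "p" (0 to 1); they miss things now and then, are a little off and sometimes report something else, mostly with a low value. They report only what shows in the picture. A call takes as long as a camera call.
- silhouettes(query, camera): "mask" (480x640 bool, what is visible of it) and "pixel" ([column, row] in pixels, amid what is visible of it).
The state is a dict: "clock": time; "joints": joint angles; "dq": joint speeds; "joint_efforts": joint torques, N m; "position": TCP position; "ee_rot": TCP orientation; "force": force on the tool from outside, world axes, zero at the start; "ft_torque": the same for the moment, N m; "width": opening from 0.0 (shut) to 1.0 (fully open); "gripper_force": force on a finger pad.
Only numpy, scipy, OpenCV 4.12 (cv2) and the standard library are available. Lean on these libraries where they do the work, as an engineer would, in place of code of your own. Each camera call takes 0.05 s, during which the arm holds its last target. There are 200 camera calls.

### The job

Get the thread winder's gear housing shut: swing the red lamp on its arm out to the left until it is well clear of the housing, then turn the orange quarter-turn wing until it lines up with the direction of the cover's slot (pointing straight at the hinge), and after that swing the open cover down over the wing. Sprung rubber buffers push the cover up again, so press it fully home against the housing and finish while still holding it pressed there with the gripper. Leave the other things on the table where they are.

Things in the scene. Friction and masses are not known exactly. Their poses are not given: they have to be found in the camera images.
- housing: green open-topped gear housing fixed to the table, 200 mm (its x) by 220 mm (its y) by 90 mm high; origin at the centre of its underside; its x axis points from the front wall (robot side) to the hinge side at the back, its y axis to the left. Yawed up to 23 degrees. The lamp post (20 mm thick, 255 mm high) stands on it at x +60, y +160 mm.
- lamp_knob (a point): centre of the round upright black knob (18 mm thick, 40 mm high) on top of the red lamp head; grip it from above. Its foot is 28 mm below this point; below it is the 12 mm thick lamp arm and the red shade (72 mm wide, its bottom 67 mm below this point). Moves on a circle of radius 187 mm about the post, at a constant height of 272 mm above the table.
- post (a point): point on the vertical axis of the lamp's hinge post, 200 mm above the table
- lamp (a joint): swing of the lamp arm about the vertical post, rad. At 0 to 0.25 the lamp hangs over the front half of the housing, in the way of the fastener; grows clockwise seen from above (towards the robot, then out to the left), to 2.3. The lamp is well clear of the housing from about 1.0 on. Stiff hinge (0.15 N m): it stays where it is left.
- wing (a point): grip point of the orange wing of the quarter-turn fastener, on its vertical axis 24 mm above the housing's rim; the wing is 34 mm long, 10 mm thick and its top is 12 mm above this point. It stands on the housing at x -65, y 0 mm. Its x axis runs along the wing's length.
- fastener (a joint): turn of the wing, rad, counter-clockwise seen from above; 0 = the wing points along the housing's x axis, so that the cover's slot passes over it (10 degrees either way is good enough); about 1.57 = across the slot. Range -0.5 to 1.6, friction 0.05 N m. While it is misaligned the cover cannot close.
- cover (a joint): opening angle of the cover, rad: 0 = fully home on the rim, about 1.4 = standing open at the back. A friction hinge (0.32 N m) holds it at any angle. In the last 8 mm at its free edge it meets two sprung buffers; pushing it fully home takes about 7 N at the yellow pad (10 to 20 N holds it safely), and it springs up again by 0.02 rad or more when let go.
- cover_hinge (a point): middle of the cover's hinge axis, on the back rim at housing x +95, y 0, z 90 mm; the axis runs along the housing's y
- cover_pad (a point): centre of the yellow disc (28 mm) on the cover's outer face, where to push and press: 140 mm from the hinge axis and 55 mm to the right (housing -y) of the middle. z axis points out of the outer face. The cover is an aluminium sheet 190 mm long from the hinge, 200 mm wide and 5 mm thick, 0.2 kg; shut, its outer face is 95 mm above the table and the wing stands 31 mm above it.
- cover_slot (a point): centre of the orange-edged slot in the cover's outer face, 46 mm long by 19 mm wide, 160 mm from the hinge axis in the middle
- cone_teal_mid (a point): centre of a teal thread cone, loose, 66 mm wide, 112 mm high (leave alone)
- cone_pink_mid (a point): centre of a pink thread cone, same size (leave alone)
- cone_mustard_mid (a point): centre of a mustard thread cone, same size (leave alone)
- tape_roll: loose paper tape roll lying flat, 90 mm wide, 24 mm high; origin at the centre of its underside (leave alone)
- screwdriver_grip (a point): handle of a loose screwdriver lying on the table (leave alone)
- jar: loose jar, 60 mm wide, 80 mm high; origin at the centre of its underside (leave alone)
- screw_tray: loose blue divided tray, 100 by 150 by 30 mm; origin at the centre of its underside (leave alone)

How it is judged:
By the outcome, as a careful person would: the job done as asked, in the order asked, and still so for the second after the job is handed in, while the arm keeps its last pose, push and grip.
It also fails if it takes over 64 s, if anything falls off the work surface, if the arm or the gripper's body presses on something with over 40 N, if the wrist force passes 120 N, or if a joint passes its speed limit or range.

## Working session

There is one attempt and no reset: what is moved stays moved. The work goes in short steps, Python scripts to look and compute and a tool call to move; the robot and the scene stay as the last step left them, time stands still between calls to the robot, and variables do not carry over. Pictures are saved under pics/ and viewed, at most 10 in all, crops included, and the job is handed in when it is done.

Besides the shell and the picture viewer there is one more tool, called after ">>>" by a JSON object that holds its "api" and its "payload", one argument or row to a line. jog_arm: Moves the arm, as the interface text tells. Its arguments: {"type":"object","properties":{"motion":{"type":"array"},"force":{"type":"number"}},"required":["motion"]}

```bash
mkdir -p pics; cat > h.py <<'E'
import numpy as np, cv2
from cell import *
def cam(n):
    p=camera_params(n); f=240/np.tan(np.radians(p['vertical_fov'])/2); return f,p['cx'],p['cy'],np.array(p['T'])
def ray(n,px):
    f,cx,cy,T=cam(n); d=T[:3,:3]@np.array([(px[0]-cx)/f,(px[1]-cy)/f,1]); return T[:3,3],d/np.linalg.norm(d)
def atz(n,px,z):
    o,d=ray(n,px); return o+d*(z-o[2])/d[2]
def proj(n,P):
    f,cx,cy,T=cam(n); q=T[:3,:3].T@(np.array(P)-T[:3,3]); return np.array([f*q[0]/q[2]+cx,f*q[1]/q[2]+cy])
def tri(a,b):
    A=np.zeros((3,3));v=np.zeros(3)
    for n,px in (a,b):
        o,d=ray(n,px);M=np.eye(3)-np.outer(d,d);A+=M;v+=M@o
    return np.linalg.solve(A,v)
E
cat > a.py <<'E'
from h import *
ims=[get_image(n) for n in('scene','top')]
for n,i in zip(('scene','top'),ims): cv2.imwrite(f'pics/{n}0.png',i[:,:,::-1])
print(observe(), grasp_offset)
for n in('scene','top'):
    print(n,camera_params(n))
    for q in('housing','lamp_knob','wing','cover','cover_pad','cover_slot'):
        for r in silhouettes(q,n)[:2]: print(q,round(r['p'],2),np.round(r['pixel']),r['mask'].sum())
E
python3 a.py
```

```text
{'clock': 0.1, 'joints': array([-1.27760017,  0.4351274 ,  0.02495406,  1.5739543 , -0.01161199,
        1.1340219 , -0.07509646]), 'dq': array([-0.00185611, -0.00220198,  0.00042101, -0.0032833 , -0.00100684,
       -0.00075384, -0.00023707]), 'joint_efforts': array([ 4.00376797e-03, -6.69122815e+01,  9.88434814e-01, -3.15147972e+01,
       -6.05082745e-02,  3.74116504e-02,  9.82210486e-05]), 'position': array([0.24082784, 0.57626163, 0.22605936]), 'ee_rot': array([-6.17713632e-01, -3.08009667e+00,  2.12999421e-03]), 'force': array([ 0.03624195,  0.535688  , -0.1759191 ]), 'ft_torque': array([ 0.05430468, -0.00658158, -0.01608914]), 'gripper_force': 0.0, 'width': 0.9997699874688872} 0.0188
scene {'vertical_fov': 46.12006164430289, 'cx': 325.5454100686375, 'cy': 240.1488321266912, 'T': array([[-0.79945618,  0.3410019 , -0.4945579 ,  1.12169922],
       [ 0.60059242,  0.47096975, -0.64612402,  0.71927299],
       [ 0.01259229, -0.81357556, -0.58132283,  0.85984869],
       [ 0.        ,  0.        ,  0.        ,  1.        ]])}
housing 0.97 [322. 262.] 13541
lamp_knob 0.93 [371. 205.] 1139
wing 0.54 [320. 261.] 13417
wing 0.45 [343. 239.] 97
cover 0.64 [297. 230.] 5400
cover_pad 0.89 [296. 233.] 5509
cover_slot 0.9 [298. 232.] 5560
cover_slot 0.59 [368. 210.] 1160
top {'vertical_fov': 54.11336132888377, 'cx': 333.10929759823284, 'cy': 241.1880881644092, 'T': array([[-0.00752567, -0.99510805,  0.09850551,  0.42700199],
       [-0.99990964,  0.00639133, -0.01182602, -0.0362152 ],
       [ 0.01113858, -0.09858561, -0.99506623,  1.15547031],
       [ 0.        ,  0.        ,  0.        ,  1.        ]])}
lamp_knob 0.74 [324. 288.] 1626
cover 0.7 [352. 210.] 771
cover_pad 0.92 [355. 210.] 887
cover_slot 0.85 [355. 217.] 901
cover_slot 0.36 [355. 279.] 75
```

View pics/scene0.png

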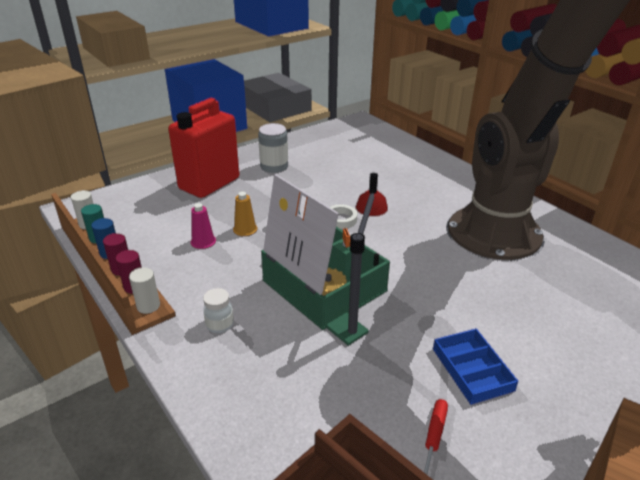

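View pics/top0.png

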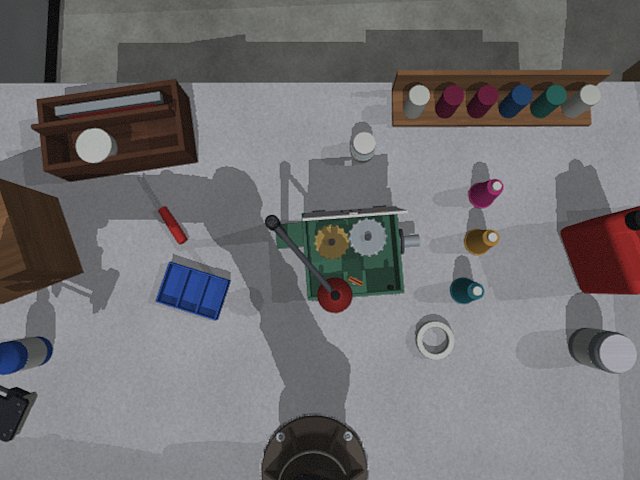

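The scene view shows the lamp head at about (372,200), the post at (357,240) and the open cover at (300,232). The top view shows the post at (272,222), the lamp head at (335,295), the wing at (356,281), and the housing spanning about (305–403, 212–300). I'll zoom in for accuracy.

```bash
python3 - <<'E'
from h import *
t=cv2.imread('pics/top0.png')[190:320,255:425]; s=cv2.imread('pics/scene0.png')[165:345,255:405]
t=cv2.resize(t,None,fx=4.6,fy=4.6,interpolation=cv2.INTER_CUBIC)
cv2.imwrite('pics/topc.png',t)
P=atz('top',(272,222),.255);print('post',P)
K=atz('top',(335,294),.29);print('knob',K, np.linalg.norm((K-P)[:2]))
print('knobtri',tri(('top',(335,294)),('scene',(373.5,177))), 'wing',tri(('top',(356,281)),('scene',(346,236))))
W=atz('top',(356,281),.12);print('wing',W)
for y in (0,.05,.1,.15):
  d=np.array([np.cos(y)*.125-np.sin(y)*.16,np.sin(y)*.125+np.cos(y)*.16]); print(y,W[:2]+d)
E
```

```text
post [0.55413158 0.07080369 0.255     ]
knob [ 0.41550068 -0.04923131  0.29      ] 0.18337646303791777
knobtri [ 0.41364334 -0.04772831  0.28194537] wing [ 0.43994802 -0.0972749   0.1133961 ]
wing [ 0.44127627 -0.09816158  0.12      ]
0 [0.56627627 0.06183842]
0.05 [0.55812339 0.06788586]
0.1 [0.54967845 0.07351827]
0.15 [0.54096256 0.07872156]
```

View pics/topc.png

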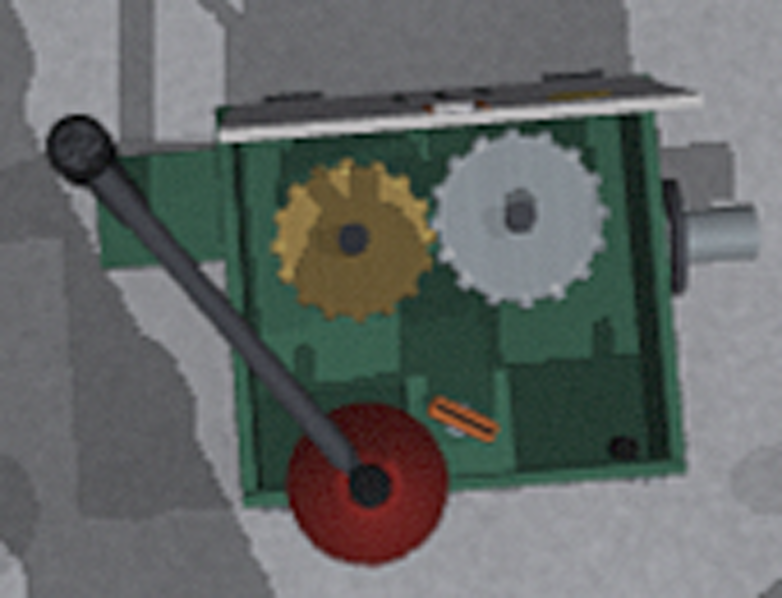

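The crop gives, by my own projection:
- Housing yaw is about +0.085 rad.
- The post is at (0.553, 0.071), the knob at (0.413, −0.048) and the wing at (0.441, −0.098).
- The wing ends at crop (430,404) and (498,434), so the fastener sits at about 1.07 rad.

Next I'll work out the moves.

```bash
cat > g.py <<'E'
from h import *
from scipy.spatial.transform import Rotation as Ro
def goal(*ws):
    s=observe(); R0=Ro.from_rotvec(s['ee_rot']); p=s['position']
    print('t',round(s['clock'],2),'p',p.round(4),'F',s['force'].round(2),'w',round(s['width'],3),'g',s['gripper_force'],'psi',np.degrees(np.arctan2(R0.as_matrix()[1,1],R0.as_matrix()[0,1])).round(1))
    for x,y,z,a in ws:
        c,q=np.cos(np.radians(a)),np.sin(np.radians(a))
        R=Ro.from_matrix(np.array([[-q,c,0],[c,q,0],[0,0,-1.]]))
        print(R0.inv().apply(np.array([x,y,z])-p).round(4).tolist(),(R0.inv()*R).as_rotvec().round(3).tolist())
E
python3 -c "
from g import *
goal((.33,.26,.34,50),(.414,-.048,.34,40))"
```

```text
t 0.7 p [0.241  0.5767 0.2268] F [-0.3  -0.32  0.17] w 0.997 g 0.0 psi 67.3
[-0.2043, -0.2579, -0.1133] [0.0, 0.0, 0.302]
[-0.4005, -0.5097, -0.1133] [0.0, 0.0, 0.477]
```

>>> {"api": "jog_arm", "payload": {
  "motion": [
    [[-0.02,-0.025,-0.04,0,0,0.03,0],[-0.04,-0.05,-0.07,0,0,0.07,0],[-0.065,-0.085,-0.09,0,0,0.1,0],[-0.09,-0.115,-0.113,0,0,0.14,0],[-0.115,-0.146,-0.113,0,0,0.18,0],[-0.14,-0.178,-0.113,0,0,0.22,0],[-0.165,-0.21,-0.113,0,0,0.26,0],[-0.19,-0.242,-0.113,0,0,0.3,0],[-0.215,-0.274,-0.113,0,0,0.33,0],[-0.24,-0.306,-0.113,0,0,0.36,0]]
  ],
  "force": 15
}}

```text
clock: 1.53
position: [0.3415, 0.2107, 0.34]
ee_rot: [1.161, 2.919, 0.002]
force: [1.9, 0.3, 0.7]
width: 0.499
gripper_force: 0.0
```

```bash
python3 -c "
from g import *
goal((.414,-.048,.34,40),(.414,-.048,.257,40))"
```

```text
t 1.53 p [0.3415 0.2107 0.34  ] F [1.92 0.27 0.66] w 0.499 g 0.0 psi 46.6
[-0.2304, -0.1382, -0.0002] [0.001, -0.0, 0.115]
[-0.2304, -0.1383, 0.0828] [0.001, -0.0, 0.115]
```

>>> {"api": "jog_arm", "payload": {
  "motion": [
    [[-0.033,-0.02,0,0,0,0.02,0],[-0.066,-0.04,0,0,0,0.04,0],[-0.1,-0.06,0,0,0,0.06,0],[-0.135,-0.08,0,0,0,0.08,0],[-0.17,-0.1,0,0,0,0.1,0],[-0.2,-0.12,0,0,0,0.115,0],[-0.22,-0.132,0,0,0,0.115,0],[-0.23,-0.138,0,0,0,0.115,0],[-0.23,-0.138,0.015,0,0,0.115,0],[-0.23,-0.138,0.03,0,0,0.115,0]]
  ]
}}

```text
clock: 2.37
position: [0.4148, -0.0465, 0.31]
ee_rot: [1.328, 2.845, 0.003]
force: [0.5, 0.3, -0.1]
width: 0.502
gripper_force: 0.0
```

```bash
python3 - <<'E'
from g import *
goal((.414,-.048,.257,40))
for n in('scene','top'):
    i=get_image(n); cv2.imwrite(f'pics/{n}1.png',i[:,:,::-1])
s=cv2.imread('pics/scene1.png'); 
u,v=proj('scene',(.414,-.048,.28)).astype(int); c=s[v-80:v+70,u-110:u+90]
cv2.imwrite('pics/s1c.png',cv2.resize(c,None,fx=3.9,fy=3.9,interpolation=cv2.INTER_CUBIC)); print(u,v)
E
```

```text
t 2.37 p [ 0.4148 -0.0465  0.31  ] F [ 0.51  0.32 -0.13] w 0.502 g 0.0 psi 40.0
[-0.0006, -0.0017, 0.053] [0.002, 0.001, -0.001]
372 177
```

View pics/s1c.png

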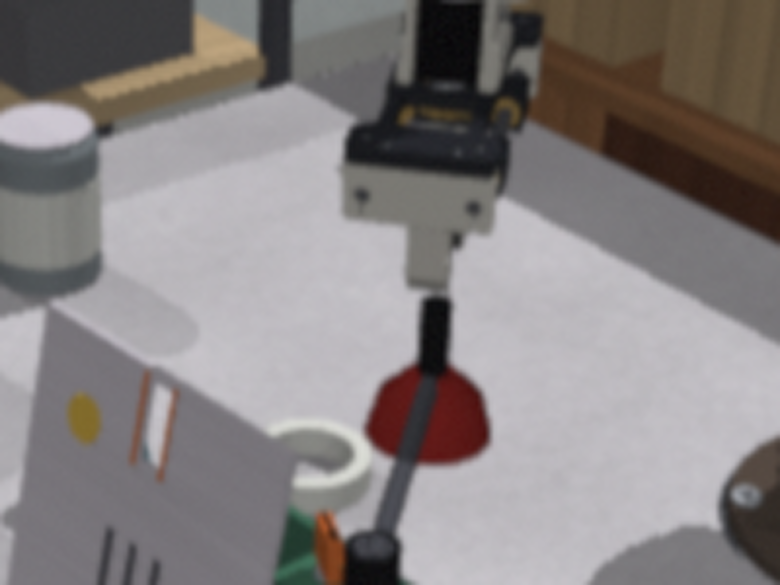

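The fingers sit right above the knob (knob top at crop (435,300), finger tip at (430,288)). I'll descend and grip.

>>> {"api": "jog_arm", "payload": {
  "motion": [
    [[0,-0.001,0.02,0,0,0,0],[0,-0.0015,0.04,0,0,0,0],[0,-0.0015,0.052,0,0,0,0],[0,-0.0015,0.052,0,0,0,0],[0,-0.0015,0.052,0,0,0,1],[0,-0.0015,0.052,0,0,0,1],[0,-0.0015,0.052,0,0,0,1],[0,-0.0015,0.052,0,0,0,1]]
  ],
  "force": 15
}}

```text
clock: 3.13
position: [0.4135, -0.0464, 0.2586]
ee_rot: [1.324, 2.848, 0.001]
force: [-9.8, -7.7, 5.4]
width: 0.255
gripper_force: 7.4
```

```bash
python3 - <<'E'
from g import *
p=observe()['position'][:2]; c=np.array([.553,.071]); d=p-c; print(np.linalg.norm(d)); c=p-d/np.linalg.norm(d)*.187
a0=np.arctan2(*(p-c)[::-1])
goal(*[(*(c+.187*np.array([np.cos(a0-t),np.sin(a0-t)])),.258,40-np.degrees(t)) for t in np.arange(1,10)*.1])
E
```

```text
0.1823519082495129
t 3.13 p [ 0.4135 -0.0464  0.2586] F [-9.81 -7.74  5.45] w 0.255 g 7.355711460113525 psi 40.1
[0.0187, 0.0009, 0.0006] [0.001, 0.001, 0.102]
[0.0371, 0.0038, 0.0006] [0.001, 0.0, 0.202]
[0.0553, 0.0084, 0.0006] [0.001, 0.0, 0.302]
[0.0728, 0.0148, 0.0006] [0.001, 0.0, 0.402]
[0.0896, 0.023, 0.0006] [0.001, 0.0, 0.502]
[0.1056, 0.0327, 0.0006] [0.001, 0.0, 0.602]
[0.1204, 0.0441, 0.0006] [0.001, 0.0, 0.702]
[0.1341, 0.0568, 0.0006] [0.001, 0.0, 0.802]
[0.1464, 0.0709, 0.0006] [0.001, 0.0, 0.902]
```

>>> {"api": "jog_arm", "payload": {
  "motion": [
    [[0,-0.003,0,0,0,0,1],[0,-0.004,0,0,0,0,1],[0,-0.004,0,0,0,0,1],[0,-0.004,0,0,0,0,1]]
  ]
}}

```text
clock: 3.47
position: [0.411, -0.0484, 0.2583]
ee_rot: [1.323, 2.847, 0.003]
force: [3.7, 2.8, -0.6]
width: 0.192
gripper_force: 15.0
```

>>> {"api": "jog_arm", "payload": {
  "motion": [
    [[0.006,0.0012,0,0,0,0.03,1],[0.0187,0.002,0,0,0,0.1,1],[0.0371,0.0045,0,0,0,0.2,1],[0.0553,0.009,0,0,0,0.3,1],[0.0728,0.0155,0,0,0,0.4,1],[0.0896,0.0235,0,0,0,0.5,1],[0.1056,0.033,0,0,0,0.6,1],[0.1204,0.0445,0,0,0,0.7,1],[0.1341,0.057,0,0,0,0.8,1],[0.1464,0.071,0,0,0,0.9,1]]
  ]
}}

```text
clock: 4.3
position: [0.3699, 0.1093, 0.2582]
ee_rot: [2.437, 1.982, 0.001]
force: [3.5, -1.8, 1.9]
width: 0.193
gripper_force: 15.0
```

```bash
python3 - <<'E'
from g import *
p=observe()['position'][:2]; c=np.array([.553,.071]); d=p-c; print(np.linalg.norm(d)); c=p-d/np.linalg.norm(d)*.187
a0=np.arctan2(*(p-c)[::-1])
goal(*[(*(c+.187*np.array([np.cos(a0-t),np.sin(a0-t)])),.258,-11-np.degrees(t)) for t in np.arange(1,9)*.1])
E
```

```text
0.1870285252139989
t 4.3 p [0.3699 0.1093 0.2582] F [ 3.51 -1.82  1.88] w 0.193 g 14.996637850999832 psi -11.7
[0.0187, 0.001, 0.0003] [0.001, -0.0, 0.087]
[0.0371, 0.0038, 0.0003] [0.001, -0.0, 0.187]
[0.0553, 0.0084, 0.0003] [0.001, -0.001, 0.287]
[0.0728, 0.0149, 0.0003] [0.001, -0.001, 0.387]
[0.0896, 0.023, 0.0003] [0.001, -0.001, 0.487]
[0.1055, 0.0328, 0.0003] [0.001, -0.001, 0.587]
[0.1204, 0.0441, 0.0003] [0.001, -0.001, 0.687]
[0.1341, 0.0569, 0.0003] [0.001, -0.001, 0.787]
```

>>> {"api": "jog_arm", "payload": {
  "motion": [
    [[0.0187,0.001,0,0,0,0.1,1],[0.0371,0.0038,0,0,0,0.2,1],[0.0553,0.0085,0,0,0,0.3,1],[0.0728,0.015,0,0,0,0.4,1],[0.0896,0.023,0,0,0,0.5,1],[0.1055,0.033,0,0,0,0.6,1],[0.1204,0.044,0,0,0,0.7,1],[0.1204,0.044,0,0,0,0.7,1],[0.1204,0.044,0,0,0,0.7,0],[0.1204,0.044,0,0,0,0.7,0]]
  ]
}}

```text
clock: 5.13
position: [0.4367, 0.2175, 0.2575]
ee_rot: [2.966, 1.035, -0.001]
force: [-0.6, -0.2, 0.2]
width: 0.289
gripper_force: 0.0
```

>>> {"api": "jog_arm", "payload": {
  "motion": [
    [[0,0,0,0,0,0,0],[0,0,0,0,0,0,0],[0,0,-0.03,0,0,0,0],[0,0,-0.06,0,0,0,0],[0,0,-0.08,0,0,0,0]]
  ]
}}

```text
clock: 5.55
position: [0.4371, 0.2175, 0.34]
ee_rot: [-2.966, -1.033, -0.002]
force: [0.5, 0.0, 0.2]
width: 0.502
gripper_force: 0.0
```

```bash
python3 - <<'E'
from g import *
goal((.37,.03,.31,-25),(.441,-.098,.25,-24),(.441,-.098,.16,-24))
i=get_image('top'); cv2.imwrite('pics/top2.png',i[:,:,::-1])
cv2.imwrite('pics/top2c.png',cv2.resize(i[190:340,215:435,::-1],None,fx=3.6,fy=3.6,interpolation=cv2.INTER_CUBIC))
E
```

```text
t 5.55 p [0.4371 0.2175 0.34  ] F [0.53 0.05 0.24] w 0.502 g 0.0 psi -51.6
[-0.1691, 0.1052, 0.0298] [0.0, -0.001, -0.464]
[-0.1931, 0.2496, 0.0898] [0.0, -0.001, -0.482]
[-0.1932, 0.2496, 0.1798] [0.0, -0.001, -0.482]
```

View pics/top2c.png

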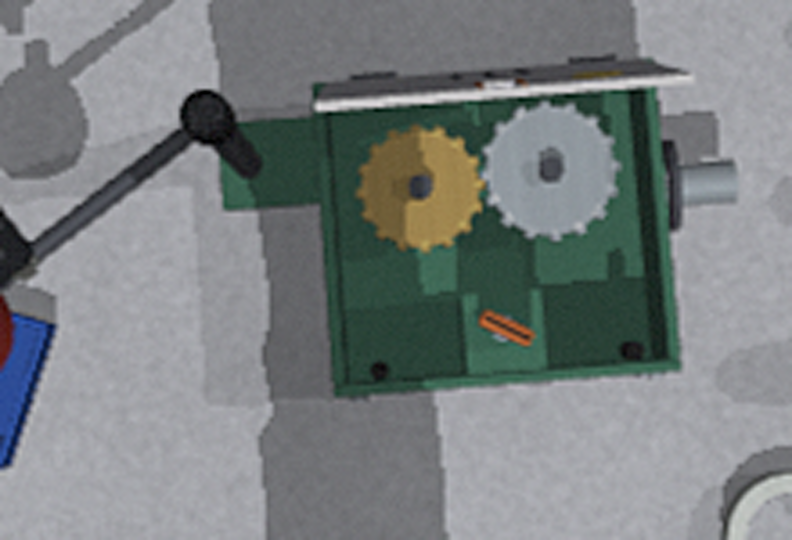

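The lamp is now clear to the left. The wing's ends are at crop (482,319) and (533,340), which puts it about 63° from the slot direction. I'll move to the wing.

>>> {"api": "jog_arm", "payload": {
  "motion": [
    [[-0.02,0.025,0,0,0,-0.05,0],[-0.04,0.05,0,0,0,-0.1,0],[-0.065,0.08,0,0,0,-0.16,0],[-0.09,0.11,0,0,0,-0.22,0],[-0.11,0.14,0,0,0,-0.28,0],[-0.13,0.17,0.01,0,0,-0.34,0],[-0.15,0.2,0.03,0,0,-0.4,0],[-0.17,0.225,0.05,0,0,-0.45,0],[-0.185,0.24,0.08,0,0,-0.46,0],[-0.193,0.25,0.11,0,0,-0.465,0]]
  ]
}}

```text
clock: 6.43
position: [0.4404, -0.1011, 0.2272]
ee_rot: [2.65, 1.686, 0.003]
force: [0.0, 1.4, 0.2]
width: 0.501
gripper_force: 0.0
```

```bash
python3 -c "
from g import *
goal((.441,-.098,.15,-23),(.441,-.098,.0985,-23))"
```

```text
t 6.43 p [ 0.4404 -0.1011  0.2272] F [0.02 1.41 0.24] w 0.501 g 0.0 psi -25.1
[0.003, -0.0009, 0.0772] [0.002, -0.001, -0.036]
[0.003, -0.001, 0.1287] [0.002, -0.001, -0.036]
```

>>> {"api": "jog_arm", "payload": {
  "motion": [
    [[0.002,0,0.03,0,0,-0.02,0],[0.002,0,0.06,0,0,-0.035,0],[0.002,0,0.077,0,0,-0.035,0],[0.002,0,0.077,0,0,-0.035,0]]
  ]
}}

```text
clock: 6.77
position: [0.4392, -0.0959, 0.1477]
ee_rot: [-2.616, -1.733, 0.008]
force: [0.1, 0.9, -0.1]
width: 0.499
gripper_force: 0.0
```

```bash
python3 - <<'E'
from g import *
goal((.441,-.098,.0985,-23))
i=get_image('scene'); u,v=proj('scene',(.441,-.098,.13)).astype(int); print(u,v)
cv2.imwrite('pics/s2c.png',cv2.resize(i[v-70:v+60,u-90:u+80,::-1],None,fx=4.5,fy=4.5,interpolation=cv2.INTER_CUBIC))
E
```

```text
t 6.77 p [ 0.4392 -0.0959  0.1477] F [ 0.08  0.93 -0.09] w 0.499 g 0.0 psi -23.0
[-0.0011, 0.0028, 0.0492] [-0.005, 0.002, 0.001]
344 229
```

View pics/s2c.png

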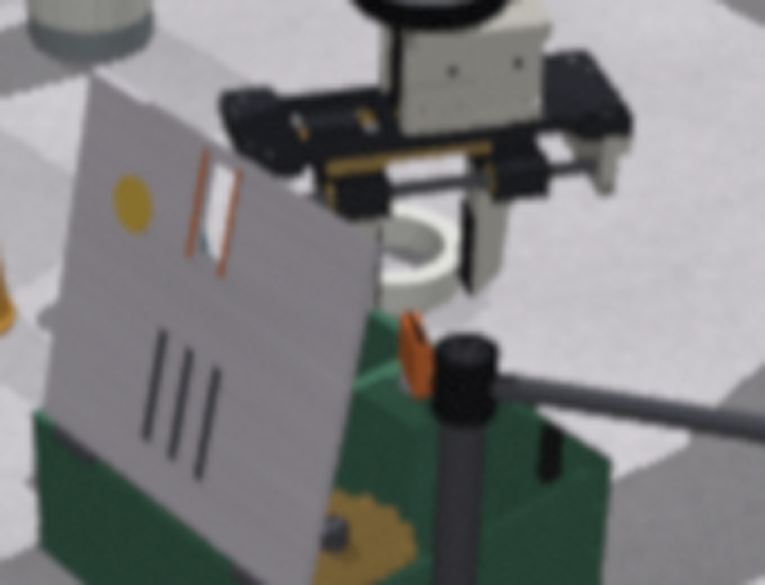

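The fingers straddle the wing (wing at crop (418,355), fingers at about x 385 and 485). I'll descend and close.

>>> {"api": "jog_arm", "payload": {
  "motion": [
    [[-0.001,0.003,0.02,0,0,0,0],[-0.001,0.003,0.04,0,0,0,0],[-0.001,0.003,0.049,0,0,0,0],[-0.001,0.003,0.049,0,0,0,0.4],[-0.001,0.003,0.049,0,0,0,1],[-0.001,0.003,0.049,0,0,0,1],[-0.001,0.003,0.049,0,0,0,1],[-0.001,0.003,0.049,0,0,0,1],[-0.001,0.003,0.049,0,0,0,1]]
  ],
  "force": 15
}}

```text
clock: 7.57
position: [0.4403, -0.0964, 0.1016]
ee_rot: [-2.612, -1.732, 0.006]
force: [-20.5, 8.9, 18.8]
width: 0.117
gripper_force: 11.2
```

>>> {"api": "jog_arm", "payload": {
  "motion": [
    [[0,-0.002,-0.003,0,0,0,1],[0,-0.003,-0.004,0,0,0,1],[0,-0.003,-0.004,0,0,0,1]]
  ]
}}

```text
clock: 7.82
position: [0.4398, -0.0962, 0.1051]
ee_rot: [-2.616, -1.735, 0.003]
force: [-4.8, 1.2, -14.1]
width: 0.108
gripper_force: 15.0
```

>>> {"api": "jog_arm", "payload": {
  "motion": [
    [[0,-0.0005,0.002,0,0,0,1],[0,-0.0005,0.002,0,0,0.1,1],[0,-0.0005,0.002,0,0,0.2,1],[0,-0.0005,0.002,0,0,0.3,1],[0,-0.0005,0.002,0,0,0.4,1],[0,-0.0005,0.002,0,0,0.5,1],[0,-0.0005,0.002,0,0,0.5,1]]
  ]
}}

```text
clock: 8.4
position: [0.4397, -0.0961, 0.1041]
ee_rot: [-2.967, -1.024, 0.003]
force: [-10.4, 4.1, 9.4]
width: 0.105
gripper_force: 15.0
```

>>> {"api": "jog_arm", "payload": {
  "motion": [
    [[-0.0005,-0.001,-0.001,0,0,0.1,1],[-0.0005,-0.001,-0.001,0,0,0.2,1],[-0.0005,-0.001,-0.001,0,0,0.3,1],[-0.0005,-0.001,-0.001,0,0,0.4,1],[-0.0005,-0.001,-0.001,0,0,0.5,1],[-0.0005,-0.001,-0.001,0,0,0.6,1],[-0.0005,-0.001,-0.001,0,0,0.6,1],[-0.0005,-0.001,-0.001,0,0,0.6,1]]
  ]
}}

```text
clock: 9.07
position: [0.4395, -0.0957, 0.1047]
ee_rot: [-3.139, -0.111, 0.002]
force: [-4.1, 2.5, -5.6]
width: 0.107
gripper_force: 15.0
```

```bash
python3 -c "
from g import *
goal()"
```

```text
t 9.07 p [ 0.4395 -0.0957  0.1047] F [-4.06  2.54 -5.59] w 0.107 g 15.002136379480362 psi -86.0
```

>>> {"api": "jog_arm", "payload": {
  "motion": [
    [[0,0,0,0,0,0,0.4],[0,0,0,0,0,0,0],[0,0,0,0,0,0,0],[0,0,-0.015,0,0,0,0],[0,0,-0.05,0,0,0,0],[0,0,-0.09,0,0,0,0.5],[0,0,-0.13,0,0,0,1],[0,0,-0.17,0,0,0,1],[0,0,-0.21,0,0,0,1],[0,0,-0.235,0,0,0,1]]
  ],
  "force": 20
}}

```text
clock: 9.9
position: [0.4417, -0.0978, 0.3436]
ee_rot: [-3.139, -0.108, -0.008]
force: [0.4, 0.2, 0.3]
width: 0.158
gripper_force: 0.0
```

```bash
cat > c.py <<'E'
from g import *
yaw=.076; ex=np.array([np.cos(yaw),np.sin(yaw)]); ey=np.array([-ex[1],ex[0]])
Q=np.array([.440,-.096])+.16*ex-.055*ey
def pt(d,th,n=.005,off=0):
    xy=Q+ex*(-d*np.cos(th)+n*np.sin(th)+off); return np.array([*xy,.09+d*np.sin(th)+n*np.cos(th)])
E
python3 - <<'E'
from c import *
for th in (1.3,1.35,1.4,1.45): print(th,proj('scene',pt(.14,th)).round(1),'want 283.7,204.2', pt(.15,th), pt(.15,th,off=.0095))
i=get_image('top'); u,v=proj('top',(.44,-.096,.12)).astype(int)
cv2.imwrite('pics/top3.png',i[:,:,::-1])
w=cv2.resize(i[180:330,225:425,::-1],None,fx=4,fy=4,interpolation=cv2.INTER_CUBIC); cv2.imwrite('pics/top3c.png',w)
print('jar',atz('top',(363,143),.08))
goal((*pt(.15,1.4,off=.03)[:2],.34,-86+.3))
E
```

```text
1.3 [285.7 203.6] want 283.7,204.2 [ 0.568509   -0.14137369  0.23587122] [ 0.57798158 -0.14065239  0.23587122]
1.35 [283.1 204.2] want 283.7,204.2 [ 0.57582248 -0.14081679  0.23745354] [ 0.58529506 -0.14009549  0.23745354]
1.4 [280.5 204.8] want 283.7,204.2 [ 0.58320567 -0.14025459  0.2386673 ] [ 0.59267825 -0.13953328  0.2386673 ]
1.45 [277.8 205.7] want 283.7,204.2 [ 0.59064012 -0.13968848  0.23950946] [ 0.6001127  -0.13896718  0.23950946]
jar [ 0.76493218 -0.12100392  0.08      ]
t 9.95 p [ 0.4434 -0.0982  0.3466] F [ 3.58 -2.72  3.27] w 0.112 g 0.0 psi -86.1
[0.1666, 0.0513, 0.0082] [-0.001, -0.01, -0.007]
```

View pics/top3c.png

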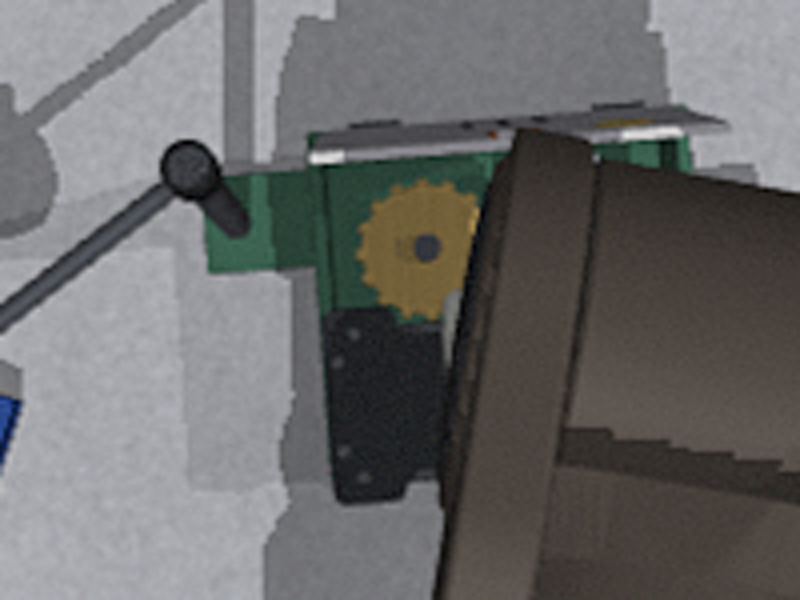

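The arm hides the wing here. The lamp is clear, and the cover leans as expected at θ ≈ 1.35. I'll go over and behind the cover.

>>> {"api": "jog_arm", "payload": {
  "motion": [
    [[0.03,0.01,0.005,0,0,0,1],[0.06,0.02,0.005,0,0,0,1],[0.095,0.03,0.005,0,0,0,1],[0.13,0.04,0.005,0,0,0,1],[0.155,0.05,0.005,0,0,0,1],[0.17,0.051,0.005,0,0,0,1],[0.17,0.051,0.005,0,0,0,1]]
  ]
}}

```text
clock: 10.53
position: [0.6162, -0.1357, 0.3338]
ee_rot: [3.137, 0.112, 0.0]
force: [-0.4, 1.0, 0.0]
width: 0.003
gripper_force: 0.0
```

```bash
python3 - <<'E'
from c import *
i=get_image('scene'); u,v=344,229
j=get_image('top'); 
a=cv2.resize(i[v-70:v+60,u-90:u+80,::-1],(520,400),interpolation=cv2.INTER_CUBIC)
b=cv2.resize(j[260:300,335:375,::-1],(280,280),interpolation=cv2.INTER_CUBIC)
c=np.zeros((400,800,3),np.uint8); c[:,:520]=a; c[:280,520:]=b; cv2.imwrite('pics/c4.png',c)
goal((*pt(.15,1.4,off=.026)[:2],.234,-85.7),(*pt(.15,1.25,off=.0095)[:2],pt(.15,1.25)[2],-85.7))
E
```

```text
t 10.63 p [ 0.6134 -0.1359  0.3346] F [-0.17  0.24  0.52] w 0.007 g 0.0 psi -86.0
[-0.0044, 0.002, 0.1006] [0.001, 0.0, -0.005]
[-0.0429, 0.0022, 0.1007] [0.001, 0.0, -0.005]
```

View pics/c4.png

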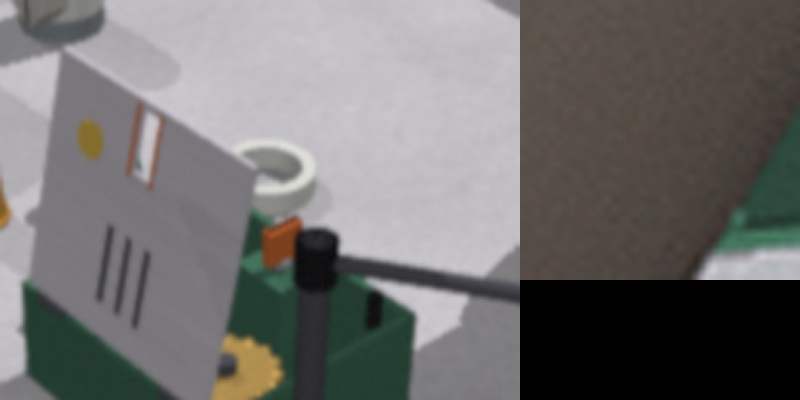

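The wing (crop (282,242)) now lies along the housing's x direction, parallel to the side walls. I'll descend behind the cover.

>>> {"api": "jog_arm", "payload": {
  "motion": [
    [[-0.004,0.002,0.035,0,0,0,1],[-0.004,0.002,0.07,0,0,0,1],[-0.004,0.002,0.1,0,0,0,1],[-0.014,0.002,0.1,0,0,0,1],[-0.024,0.002,0.1,0,0,0,1],[-0.034,0.002,0.1,0,0,0,1]]
  ]
}}

```text
clock: 11.13
position: [0.5789, -0.1395, 0.2357]
ee_rot: [-3.14, -0.111, -0.003]
force: [1.8, 0.0, -0.3]
width: 0.007
gripper_force: 1.0
```

```bash
python3 - <<'E'
from c import *
goal(*[(*pt(.15,t,off=.0095)[:2],pt(.15,t)[2],-85.7) for t in np.arange(1.2,.15,-.1)])
E
```

```text
t 11.13 p [ 0.5789 -0.1395  0.2357] F [ 1.85  0.02 -0.26] w 0.007 g 0.9763706839294173 psi -85.9
[-0.0153, 0.0011, 0.004] [-0.0, -0.002, -0.004]
[-0.0292, 0.0012, 0.0097] [-0.0, -0.002, -0.004]
[-0.0425, 0.0013, 0.0167] [-0.0, -0.002, -0.004]
[-0.055, 0.0013, 0.025] [-0.0, -0.002, -0.004]
[-0.0666, 0.0014, 0.0345] [-0.0, -0.002, -0.004]
[-0.0772, 0.0014, 0.0451] [-0.0, -0.002, -0.004]
[-0.0867, 0.0015, 0.0567] [-0.0, -0.002, -0.004]
[-0.095, 0.0015, 0.0692] [-0.0, -0.002, -0.004]
[-0.102, 0.0016, 0.0825] [-0.0, -0.002, -0.004]
[-0.1076, 0.0016, 0.0964] [-0.0, -0.002, -0.004]
[-0.1119, 0.0016, 0.1108] [-0.0, -0.002, -0.004]
```

Contact at about 2 N, as expected. I'll follow the arc down.

>>> {"api": "jog_arm", "payload": {
  "motion": [
    [[-0.0155,0.001,0.004,0,0,0,1],[-0.0295,0.001,0.01,0,0,0,1],[-0.0425,0.001,0.017,0,0,0,1],[-0.055,0.001,0.025,0,0,0,1],[-0.0665,0.001,0.0345,0,0,0,1],[-0.077,0.001,0.045,0,0,0,1],[-0.0865,0.001,0.057,0,0,0,1],[-0.095,0.001,0.069,0,0,0,1],[-0.102,0.001,0.0825,0,0,0,1],[-0.1075,0.001,0.0965,0,0,0,1]]
  ]
}}

```text
clock: 11.97
position: [0.4721, -0.1485, 0.1395]
ee_rot: [-3.139, -0.111, -0.006]
force: [-0.2, 0.0, 1.5]
width: 0.007
gripper_force: 0.6
```

```bash
python3 - <<'E'
from c import *
goal(*[(*pt(.15,t,off=.0095)[:2],pt(.15,t)[2],-85.7) for t in (.2,.15,.1,.05,0)])
E
```

```text
t 11.97 p [ 0.4721 -0.1485  0.1395] F [-0.21  0.    1.46] w 0.007 g 0.6122807997417112 psi -86.0
[-0.0046, 0.0003, 0.0147] [-0.0, -0.004, -0.005]
[-0.0062, 0.0003, 0.0221] [-0.0, -0.004, -0.005]
[-0.0074, 0.0003, 0.0295] [-0.0, -0.004, -0.005]
[-0.0082, 0.0003, 0.0369] [-0.0, -0.004, -0.005]
[-0.0087, 0.0003, 0.0444] [-0.0, -0.004, -0.005]
```

>>> {"api": "jog_arm", "payload": {
  "motion": [
    [[-0.0025,0,0.007,0,0,0,1],[-0.0045,0,0.0145,0,0,0,1],[-0.006,0,0.022,0,0,0,1],[-0.0075,0,0.03,0,0,0,1],[-0.008,0,0.037,0,0,0,1],[-0.0085,0,0.042,0,0,0,1],[-0.0085,0,0.044,0,0,0,1],[-0.0085,0,0.044,0,0,0,1]]
  ]
}}

```text
clock: 12.63
position: [0.4645, -0.1489, 0.095]
ee_rot: [-3.138, -0.111, -0.002]
force: [-4.9, 4.1, 20.8]
width: 0.007
gripper_force: 10.5
```

>>> {"api": "jog_arm", "payload": {
  "motion": [
    [[0,0,0,0,0,0,1],[0,0,0,0,0,0,1],[0,0,0,0,0,0,1],[0,0,0,0,0,0,1],[0,0,0,0,0,0,1],[0,0,0,0,0,0,1]]
  ]
}}

```text
clock: 13.13
position: [0.4644, -0.1489, 0.095]
ee_rot: [-3.139, -0.111, -0.002]
force: [-4.1, 3.4, 20.4]
width: 0.003
gripper_force: 10.3
```

```bash
python3 - <<'E'
from c import *
goal()
i=get_image('scene')[145:335,245:425,::-1]; j=get_image('top')[180:330,260:430,::-1]
a=cv2.resize(i,(400,422),interpolation=cv2.INTER_CUBIC); b=cv2.resize(j,(400,353),interpolation=cv2.INTER_CUBIC)
c=np.zeros((422,800,3),np.uint8); c[:,:400]=a; c[:353,400:]=b; cv2.imwrite('pics/c5.png',c)
E
```

```text
t 13.13 p [ 0.4644 -0.1489  0.095 ] F [-4.06  3.41 20.35] w 0.003 g 10.307621316751465 psi -86.0
```

View pics/c5.png

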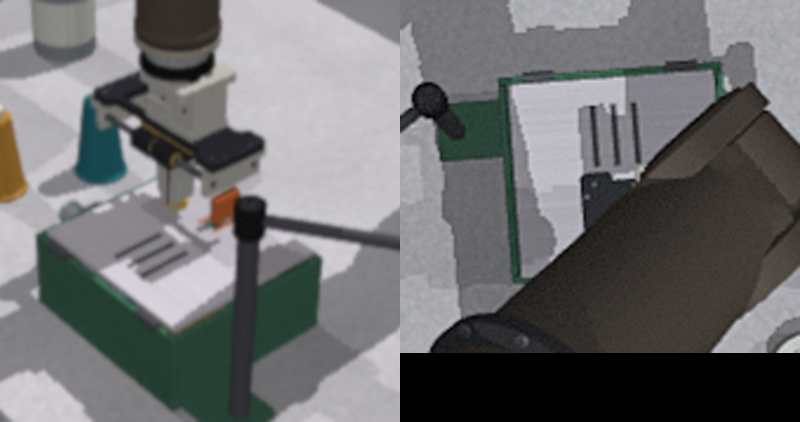

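The cover is flat on the rim, the wing stands through the slot (crop (227,207)) and the fingers are on the yellow pad. I'll ease the push slightly into the 10–20 N range.

>>> {"api": "jog_arm", "payload": {
  "motion": [
    [[0,0,-0.0005,0,0,0,1],[0,0,-0.0005,0,0,0,1],[0,0,-0.0005,0,0,0,1],[0,0,-0.0005,0,0,0,1]]
  ]
}}

```text
clock: 13.57
position: [0.4644, -0.1489, 0.0952]
ee_rot: [-3.139, -0.111, -0.001]
force: [-2.4, 1.8, 13.6]
width: 0.005
gripper_force: 6.7
```

>>> {"api": "jog_arm", "payload": {
  "motion": [
    [[0,0,0.0002,0,0,0,1],[0,0,0.0002,0,0,0,1],[0,0,0.0002,0,0,0,1]]
  ]
}}

```text
clock: 13.82
position: [0.4645, -0.1489, 0.0952]
ee_rot: [-3.139, -0.111, -0.002]
force: [-3.1, 1.9, 16.4]
width: 0.005
gripper_force: 8.2
```

```bash
python3 -c "
from c import *
goal(); print(sign_off())"
```

```text
t 13.82 p [ 0.4645 -0.1489  0.0952] F [-3.07  1.89 16.43] w 0.005 g 8.176812808960676 psi -86.0
the job is handed in; nothing more can be done
None
```

The job is handed in at 13.8 s: the lamp is swung well clear to the left, the wing is lined up with the slot, and the cover is shut over it, still held down at the yellow pad with about 16 N.

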